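# Set a work lamp's bayonet cap to the test position and hold it

## Task

Lift the red transport plug out of the work lamp standing in the jig and put it in the empty grey returns bin on the bench beside it. Then set the orange bayonet cap into the lamp's mouth, flange down on the rim, and turn it clockwise to the half-way test position, where its finger bar lines up with the yellow marks (40 degrees), never on towards the red lock marks where it clicks. Finish while still gripping the cap there against its spring, with everything else on the bench left where it is.

Things in the scene. Friction and masses are not known exactly. Their poses are not given: they have to be found in the camera images.
- lamp_mouth (a point): Centre of the work lamp's mouth in the plane of its rim, 100 mm above the bench, z up. Lamp: black rim 76 mm across, grey body, fixed upright in an aluminium jig with a 130 mm square foot. Opening 39 mm across, with two slots 13 mm wide that reach 27 mm from the axis along this frame's +x and -x and let the cap's lugs in. The lip is 6 mm thick; below it the lugs can turn.
- test_mark (a point): One of the two yellow marks on the rim (the other is opposite, across the mouth), 32.5 mm from the axis: the half-way test position, 40 degrees clockwise, seen from above, from the white marks at the slots.
- lock_mark (a point): One of the two red marks on the rim (the other is opposite), 80 degrees clockwise from the white marks at the slots: the lock. Sprung pawls begin to click at about 75 degrees. Stops prevent counter-clockwise turning.
- contact_ring (a joint): Sprung brass ring inside the lamp, turned by the cap's lugs: 0 rad at rest, growing clockwise to a stop at 1.4. The inserted cap first turns about 0.1 rad freely, then carries the ring (ring about 0.6 when the cap is at 40 degrees). Its spring (0.05 N m at rest, about 0.11 N m half way) drives the cap back if it is let go.
- cap_grip (a point): Loose orange bayonet cap (56 mm high), standing upright on the bench at the start. Point on its axis inside the finger bar, 43 mm above its underside, z up. Bar: 50 mm long along x, 14 mm thick along y, 21 to 56 mm above the underside, white ticks on its ends. Flange: 52 mm across, 16 to 21 mm above the underside. With the flange on the rim this point is 27 mm above lamp_mouth.
- cap: The same orange cap; origin at the centre of its underside, axes as cap_grip. Below the flange a spigot 35 mm across, 16 mm long, with two lugs at its lower end, 9 mm wide and 7 mm high, reaching 25 mm out along +x and -x: the bar points along the lugs and the cap fits either way round. Under the lip it can lift about 3 mm. 0.06 to 0.13 kg.
- plug_grip (a point): Red transport plug, loosely seated in the lamp's mouth at the start (lifts straight out). Point on its axis in its round knob, 36 mm above its underside. Knob 22 mm across, 14 to 48 mm above the underside; flange 52 mm across, 10 to 14 mm; below it a spigot 32 mm across, 10 mm long. About 0.05 kg.
- plug: The same red plug as a whole; origin at the centre of its underside.
- returns_bin: Open empty grey bin fixed on the bench, left or right of the lamp: 180 mm along its x, 200 mm along its y, walls 55 mm high, walls and floor 4 mm thick; origin at the centre of its underside.
- screwdriver: Bystander, to be left alone: a screwdriver lying on the bench; origin on its underside.
- gasket: Bystander, to be left alone: a small flat black rubber ring, 48 mm across; origin on its underside.
- tape_roll: Bystander, to be left alone: a yellow roll of tape, 84 mm across, 25 mm high; origin on its underside.
- jar: Bystander, to be left alone: a jar, 60 mm across, 85 mm high; origin on its underside.
- grease_can: Bystander, to be left alone: a can, 56 mm across, 110 mm high; origin on its underside.
- hammer: Bystander, to be left alone: a hammer lying at the left of the bench; origin on its underside.
- wrench: Bystander, to be left alone: a wrench lying at the right of the bench; origin on its underside.
Not all that is in view belongs to the job. Several things have the shape of the plug; the one meant has the colours described above.

How it is judged (in metres and radians):
On the way, in this order (a step that is already met when the one before it is completed fails the run):
1. the red plug lies in the returns bin, let go (x of plug_grip in the frame of returns_bin between -0.086 and 0.086 m and y of plug_grip in the frame of returns_bin between -0.096 and 0.096 m and height (world z) of plug_grip below 0.06 m and contact force between the fingers and plug below 0.1 N), for 0.2 s.
2. the cap sits in the lamp's mouth, lugs in the slots, not yet turned far (horizontal distance between cap_grip and lamp_mouth below 0.005 m and z of cap_grip in the frame of lamp_mouth below 0.0315 m and angle between cap_grip's own z axis and vertical below 0.12 rad and angle between the x axis of cap_grip and the x axis of lamp_mouth, either way round below 0.4 rad), for 0.1 s.
At the end, for the whole second after the job is handed in: The cap is in the mouth (axis within 5 mm, lifted no more than 4.5 mm off the rim, tilt under 0.12 rad), its bar 40 degrees +-9.7 degrees clockwise of the slots, the contact ring turned with it and still, the fingers gripping the cap with more than 2 N; the red plug lies in the returns bin, let go (all of step 1 and horizontal distance between cap_grip and lamp_mouth below 0.005 m and z of cap_grip in the frame of lamp_mouth below 0.0315 m and angle between cap_grip's own z axis and vertical below 0.12 rad and angle between the x axis of cap_grip and the x axis of lamp_mouth, either way round between 0.528 and 0.868 rad and value of joint contact_ring between 0.35 and 0.9 rad and velocity of joint contact_ring between -0.15 and 0.15 rad/s and contact force between the fingers and cap above 2 N); the arm keeps its last pose, push and grip.
It fails at once if the cap is turned on towards the lock click (ring beyond 1.1 rad, cap beyond about 68 degrees) (value of joint contact_ring above 1.1 rad).
It fails at once if a bystander is moved by more than 40 mm (distance of any of screwdriver, gasket, tape_roll, jar, grease_can, hammer, wrench from where it was at the start of the episode above 0.04 m).
It also fails if it takes over 70 s, if anything falls off the work surface, if the arm or the gripper's body presses on something with over 40 N, if the wrist force passes 120 N, or if a joint passes its speed limit or range.

## Robot

A 7-joint arm with a two-finger parallel gripper is mounted at the origin on the work surface. World frame = base frame: x ahead of the robot, y to its left, z up, the work surface at z = 0. Lengths are in mm, angles in rad, forces in N, time in s.
With the tool pointing down it reaches from about 400 to 875 mm from the base axis. Payload 6.5 kg.
Tool frame: the origin (TCP) lies on the centre line of the jaws, within the pads' length; the fingertips stand 14 mm ahead of it and the grasp point (between the pads) lies 5 mm behind it (r.finger_overhang is the distance from the TCP to the fingertips, in mm); y points along the fingers, x is the direction in which the jaws open and shut, and the axes are right-handed (so a half turn about y gives the same grasp; the last joint's range is limited). The gripper opens to 88 mm and grips with 3 to 60 N. Pads are 18 mm wide; open, the fingers measure 123 mm over their backs; the gripper's body (75 mm by 187 mm) begins 45 mm behind the grasp point.
Start: joints at [1.116, 0.536, -0.004, 1.538, 0.003, 1.067, -0.071], TCP at [246.397, -601.481, 252.716] pointing down, gripper open.
Joint ranges: [-2.7, 2.7], [-0.37, 2.16], [-1.27, 1.26], [0.24, 2.4], [-1.31, 4.45], [0.19, 1.91], [-2.76, 2.76]. Speed limits (rad/s): [2.39, 2.39, 3.14, 3.14, 3.14, 3.14, 3.14].

## Interface

Orientations are given as a unit quaternion [w, x, y, z].
In Python, from rig import status, capture, calibration, job_done, finder, r gives the robot as it stands.
- The arm moves only by the shell command python3 -m jog 'ROWS' [FORCE]. ROWS is JSON, a list of rows, each a list of 5 numbers: the opening, from -1 (shut) to 1 (fully open), then the shift along the tool's x, y, z in mm, then the turn about the tool's y in degrees. In form: [[jaw, dx, dy, dz, yaw], ...]. A call has 1 to 12 rows; each row is the pose to reach, as a shift and turn from the pose commanded when the call began, along the tool's axes at that moment; what a row does not reach only later rows make up. A row lasts 1/10 s, in which the tool goes at most 50 mm and 8.59 degrees, less where a joint would pass 70% of its speed; a pose out of reach is approached as far as the arm can. A call with a gripper value outside its range is refused whole. The fingers move at their own pace and stop on an object; FORCE is the grip in N (left out, the last holds). Time passes only in rows, so rows that repeat a pose let the fingers close. It gives the time, the measured TCP pose, the force and the opening at its end, in the units of the state.
- status.get_state(): the state, without advancing time (a new reading comes with each control period).
- capture(name): name is "scene" or "top" or "wrist"; returns the picture (384x512x3 uint8, red, green, blue); there is no depth.
- calibration(name): a dict with "fx", "fy", "cx", "cy" (pixels), "eye" and "rotation" of the camera in the world. Camera axes: x right, y down, z forward; pixel columns grow to the right and rows downward; lengths in mm; the calibration is good to about 2 mm. A picture is of the moment at which its call begins: read the wrist's pose just before it. calibration takes no time and is no camera call; for the wrist camera it gives the pose at the moment of the call.
- job_done(): hands the job in, once; it reports no verdict.
Trained networks look in the newest picture that a camera, given by its name, has taken for a name from the list of things; names that differ only in an ending like _2 or _b are one class to them, and where a whole thing is asked for, a point or a joint stands for the part that bears it (a point fixed in the world has none). Each returns a list of dicts, best first, with "confidence" (0 to 1); they miss things now and then, are a little off and sometimes report something else, mostly with a low value. They report only what shows in the picture. A call takes as long as a camera call. They do not tell look-alikes from the thing itself.
- finder.outline_of(label, camera): "region" (384x512 bool, what is visible of it) and "bbox" ([left, top, width, height] in pixels, round what is visible of it).
- finder.spot_point(label, camera): "pixel" ([row, column] in pixels: a listed point, or the origin of a listed thing).
The state is a dict: "t": time; "joint_positions": joint angles; "qvel": joint speeds; "joint_efforts": joint torques, N m; "ee_pos": TCP position; "tcp_rot": TCP orientation; "ft_force": force on the tool from outside, world axes, zero at the start; "ft_torque": the same for the moment, N m; "finger_gap": finger opening in mm.
Only numpy, scipy, OpenCV 4.12 (cv2) and the standard library are available. Lean on these libraries where they do the work, as an engineer would, in place of code of your own. Each camera call takes 0.05 s, during which the arm holds its last target. There are 200 camera calls.

## Working session

There is one attempt and no reset: what is moved stays moved. The work goes in short steps, Python scripts to look and compute and a shell command to move; the robot and the scene stay as the last step left them, time stands still between calls to the robot, and variables do not carry over. Pictures are saved under pics/ and viewed, about 8 in all and at most 12, crops included, and the job is handed in when it is done.

```bash
mkdir -p pics; ls; cat > h.py <<'E'
import numpy as np, cv2, json
from scipy.spatial.transform import Rotation as R
from rig import status, capture, calibration, job_done, finder, r
def save(im,n): cv2.imwrite('pics/'+n,cv2.cvtColor(im,cv2.COLOR_RGB2BGR))
def ray(px,c,z):
    K=c; d=np.array([(px[1]-K['cx'])/K['fx'],(px[0]-K['cy'])/K['fy'],1.])
    Rm=np.array(K['rotation']); 
    if Rm.shape!=(3,3): Rm=R.from_quat(np.roll(Rm,-1)).as_matrix()
    d=Rm@d; e=np.array(K['eye']); return e+d*(z-e[2])/d[2]
def proj(p,c):
    Rm=np.array(c['rotation']); q=Rm.T@(np.array(p)-c['eye']); return np.array([c['cy']+c['fy']*q[1]/q[2],c['cx']+c['fx']*q[0]/q[2]])
def pose():
    s=status.get_state(); return np.array(s['ee_pos']),R.from_quat(np.roll(s['tcp_rot'],-1)).as_matrix(),s
E
python3 - <<'E'
from h import *
p,M,s=pose(); print(s); print(M)
a=capture('top'); ct=calibration('top'); b=capture('scene'); cs=calibration('scene'); print(ct,cs)
save(np.hstack([a]) if 0 else cv2.resize(a,(800,600)),'top.png'); save(b,'scene.png')
for l,z in [('lamp_mouth',100),('test_mark',100),('lock_mark',100),('cap_grip',43),('plug_grip',126),('returns_bin',0),('jar',0),('grease_can',0),('tape_roll',0),('gasket',0),('screwdriver',0)]:
  for cam,c in(('top',ct),('scene',cs)):
    for o in finder.spot_point(l,cam): print(l,cam,round(o['confidence'],2),np.round(o['pixel']),np.round(ray(o['pixel'],c,z)[:2]))
E
```

```text
pics
{'t': 0.0, 'joint_positions': array([ 1.11579506,  0.53720327, -0.0044209 ,  1.53885294,  0.00263572,
        1.06731143, -0.07121271]), 'qvel': array([ 6.09137407e-04, -1.42707417e-04,  7.22641903e-04,  8.90858497e-04,
        5.48077279e-04,  9.72698076e-04,  7.98120208e-05]), 'joint_efforts': array([-1.33874513e-03, -5.70984292e+01,  9.89804752e-01, -2.51603132e+01,
       -5.63633360e-02,  1.79876183e-02,  1.90602814e-04]), 'ee_pos': array([ 246.14393222, -600.95290438,  251.82307238]), 'tcp_rot': array([ 0.58748005, -0.58688573,  0.39452511, -0.39342378]), 'ft_force': array([ 0.51151724,  0.69326146, -0.57774893]), 'ft_torque': array([ 0.06007908, -0.0677062 , -0.00034501]), 'finger_gap': 88.41790530580924}
[[ 3.79135347e-01 -8.25072059e-04  9.25340860e-01]
 [-9.25339551e-01  1.56574022e-03  3.79136207e-01]
 [-1.76165810e-03 -9.99998434e-01 -1.69844345e-04]]
{'fx': 414.6111790794425, 'fy': 414.6111790794425, 'cx': 251.66533586004502, 'cy': 188.2770380469648, 'eye': array([ 316.9803783 ,  -16.74741781, 1325.61836156]), 'rotation': array([-0.07796504,  0.71739753, -0.68850196
[... 1364 characters left out ...]
ns_bin scene 0.69 [203. 173.] [ 560. -347.]
jar top 0.61 [148. 184.] [732. 230.]
jar scene 0.89 [256. 317.] [725. 242.]
grease_can top 0.89 [153. 326.] [ 733. -243.]
grease_can top 0.73 [179. 267.] [636. -50.]
grease_can scene 0.69 [236. 183.] [ 724. -246.]
grease_can scene 0.54 [250. 215.] [ 766. -112.]
tape_roll top 0.88 [144. 292.] [ 759. -128.]
tape_roll scene 0.64 [249. 215.] [ 763. -114.]
tape_roll scene 0.45 [202. 352.] [418. 346.]
gasket top 0.62 [246. 210.] [410. 123.]
gasket scene 0.51 [191. 246.] [434. -77.]
gasket scene 0.45 [206. 348.] [444. 334.]
gasket scene 0.38 [192. 298.] [398. 131.]
screwdriver top 0.55 [255. 252.] [387. -11.]
screwdriver scene 0.72 [184. 265.] [377. -12.]
```

View pictures.

View pics/top.png

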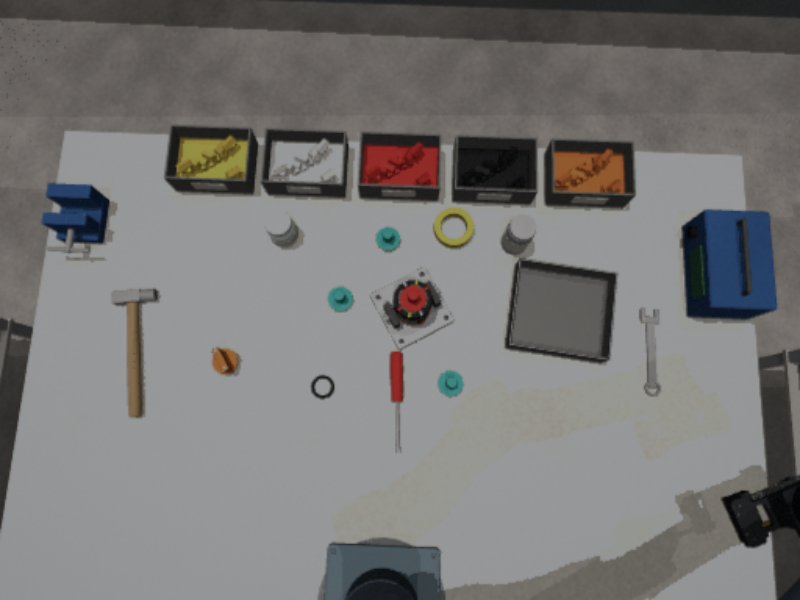

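View pics/scene.png

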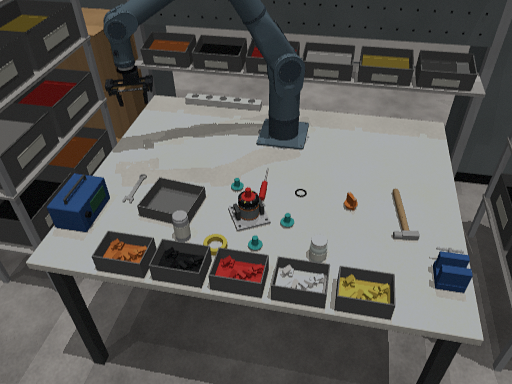

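Candidates for the plug: red at top (191,265) in the lamp; teal look-alikes at (153,249), (192,215), (241,286). The red one in the lamp's mouth fits. The cap is the orange object at (229,143), and the bin is the large grey one at (200,358). I'm moving above the lamp to confirm from close by.

```bash
python3 -m jog '[[1,-400,0,520,0],[1,-400,0,520,0],[1,-400,0,520,0],[1,-400,0,520,0],[1,-400,0,520,0],[1,-400,0,520,0],[1,-400,0,520,0],[1,-400,0,520,0],[1,-400,0,520,0],[1,-400,0,520,0],[1,-400,0,520,0],[1,-400,0,520,0]]'
cat >> h.py <<'E'
def to(x,y,z=None):
    p,M,s=pose(); t=np.array([x,y,p[2] if z is None else z]); print('tcp',np.round(p,1),'shift',np.round(M.T@(t-p),1))
def proj(p,c):
    Rm=R.from_quat(np.roll(c['rotation'],-1)).as_matrix(); q=Rm.T@(np.array(p)-c['eye']); return np.array([c['cy']+c['fy']*q[1]/q[2],c['cx']+c['fx']*q[0]/q[2]])
E
python3 -c "
from h import *
p,M,s=pose(); print(M); to(577,-38)
c=calibration('wrist'); print(c)"
```

```text
t: 2.4
ee_pos: [548.6, -80.9, 253.0]
tcp_rot: [0.587, -0.587, 0.394, -0.394]
ft_force: [0.6, -0.2, 0.6]
finger_gap: 88.1
[[ 3.78903276e-01  6.54861396e-04  9.25436048e-01]
 [-9.25436137e-01 -2.86000205e-04  3.78903515e-01]
 [ 5.12804185e-04 -9.99999745e-01  4.97665986e-04]]
tcp [548.6 -80.9 253. ] shift [-29.    0.   42.5]
{'fx': 329.75710137879497, 'fy': 329.75710137879497, 'cx': 253.8599619784425, 'cy': 188.76767127755477, 'eye': array([612.44716395, -53.73702522, 385.20972937]), 'rotation': array([ 0.11277929,  0.8224599 , -0.55237196, -0.07566876])}
```

```bash
python3 - <<'E'
from h import *
c=calibration('wrist'); a=capture('wrist'); save(cv2.resize(a,(768,576)),'w1.png')
print(proj([577,-38,100],c))
for l,z in [('lamp_mouth',100),('test_mark',100),('lock_mark',100),('plug_grip',126),('plug',90)]:
    for o in finder.spot_point(l,'wrist'): print(l,round(o['confidence'],2),np.round(o['pixel']),np.round(ray(o['pixel'],c,z)[:2],1))
E
```

```text
[129.24917663 221.09299484]
test_mark 0.56 [ 97. 241.] [607.9 -43.7]
lock_mark 0.91 [118. 257.] [597.5 -63. ]
plug_grip 0.73 [58. 88.] [592.   69.5]
plug_grip 0.71 [215. 456.] [ 588.1 -246.3]
plug_grip 0.69 [272. 245.] [ 472.  -102.5]
plug_grip 0.61 [131. 215.] [577.5 -35.6]
plug 0.93 [258. 248.] [ 468.2 -106.3]
plug 0.89 [ 57. 105.] [595.2  73.6]
plug 0.81 [126. 218.] [577.  -34.2]
```

View pics/w1.png

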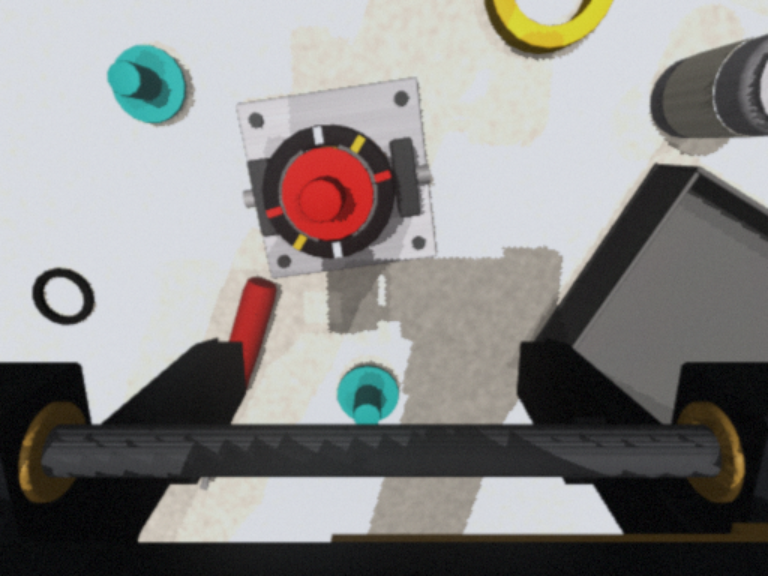

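The picture shows the red plug's knob at 768-px (322,199) in the lamp. White marks are at (319,134) and (337,249), yellow at (358,144) and (300,242), and red at (382,176) and (274,212).

```bash
python3 - <<'E'
from h import *
c=calibration('wrist'); f=lambda x,y,z=100: ray((y/1.5,x/1.5),c,z)[:2]
for a,b,n,k in [((319,134),(337,249),'w',0),((358,144),(300,242),'y',-40),((382,176),(274,212),'r',-80)]:
    A,B=f(*a),f(*b); d=A-B; print(n,(A+B)/2,np.linalg.norm(d)/2,np.degrees(np.arctan2(d[1],d[0]))-k)
print(f(322,199,135)); to(577,-36)
E
```

```text
w [575.10426292 -39.59686137] 32.56005030441325 29.527338530690315
y [574.56118982 -39.77142245] 32.525388311414396 30.0408678462654
r [574.46322217 -39.34855846] 32.630833530798874 30.217803484597326
[575.71450374 -39.82395641]
tcp [547.2 -84.2 252.6] shift [-33.4  -0.1  45.8]
```

```bash
python3 -m jog '[[1,-31,0,43,0],[1,-31,0,43,0],[1,-31,40,43,0],[1,-31,80,43,0],[1,-31,95,43,0],[1,-31,95,43,0],[1,-31,95,43,0]]' 20
python3 -c "
from h import *
c=calibration('wrist');a=capture('wrist'); save(cv2.resize(a,(768,576)),'w2.png'); to(575,-39.6,124); print(proj([575,-39.6,138],c)*1.5)
for o in finder.spot_point('plug_grip','wrist'): print(o['confidence'],np.array(o['pixel']),ray(o['pixel'],c,126)[:2])
"
```

```text
t: 3.4
ee_pos: [576.6, -38.4, 159.0]
tcp_rot: [0.587, -0.587, 0.394, -0.395]
ft_force: [-0.1, 0.5, 0.1]
finger_gap: 87.9
tcp [577.1 -38.2 159.6] shift [ 0.4 35.6 -2.5]
[364.5089381  385.24518165]
0.98 [362.  269.7] [499.87907008 -79.0342517 ]
0.81 [99.  70.3] [605.91593538  70.44407658]
0.79 [227.2 250.6] [577.1747498  -35.20409313]
```

View pics/w2.png

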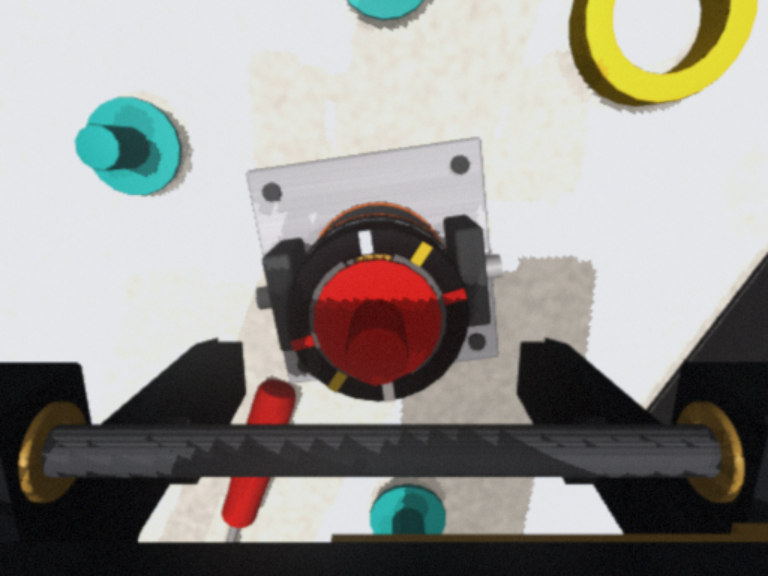

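The view shows the red plug centred between the open jaws: knob at (376,355), white marks at (366,243) and (389,391), yellow at (422,254) and (337,382).

```bash
python3 - <<'E'
from h import *
c=calibration('wrist'); f=lambda x,y,z=100: ray((y/1.5,x/1.5),c,z)[:2]
for a,b,n,k in [((366,243),(389,391),'w',0),((422,254),(337,382),'y',-40),((455,295),(303,342),'r',-80)]:
    A,B=f(*a),f(*b); d=A-B; print(n,(A+B)/2,np.linalg.norm(d)/2,np.degrees(np.arctan2(d[1],d[0]))-k)
print(f(376,355,138)); to(575,-37.5,124)
E
python3 -m jog '[[1,0,20,-2,0],[1,0,36,-2,0],[1,0,36,-2,0],[-1,0,36,-2,0],[-1,0,36,-2,0],[-1,0,36,-2,0],[-1,0,36,-2,0],[-1,0,36,-2,0],[-1,0,36,-2,0]]' 20
```

```text
w [576.49072341 -36.07477612] 32.5380874594701 30.468862512214283
y [576.40220304 -36.09614146] 32.904285333822905 30.064642700131497
r [577.02173566 -35.86270861] 32.88165880996003 30.307757953055592
[577.40613399 -35.16166965]
tcp [577.2 -38.  159.7] shift [-1.4 35.7 -1.9]
t: 4.4
ee_pos: [574.0, -38.4, 121.8]
tcp_rot: [0.587, -0.587, 0.394, -0.394]
ft_force: [-0.0, 0.2, 0.6]
finger_gap: 42.0
```

```bash
python3 -m jog '[[-1,0,0,0,0],[-1,0,0,0,0],[-1,0,0,0,0],[-1,0,0,0,0],[-1,0,-30,0,0],[-1,0,-60,0,0],[-1,0,-60,0,0]]' 20
python3 -c "
from h import *
capture('top');c=calibration('top')
for cam in ['top']:
  o=finder.outline_of('returns_bin',cam)
  for b in o: 
    print(b['confidence'],b['bbox'],cv2.minAreaRect(np.argwhere(b['region']).astype(np.float32)))
    q=cv2.boxPoints(cv2.minAreaRect(np.argwhere(b['region']).astype(np.float32))); print([np.round(ray(x,c,55)[:2]) for x in q])
to(563,-341)"
```

```text
t: 5.1
ee_pos: [576.5, -38.4, 185.4]
tcp_rot: [0.588, -0.586, 0.392, -0.396]
ft_force: [0.4, 0.4, -0.4]
finger_gap: 21.3
0.63 [322.6, 168.4, 70.8, 64.1] ((198.72998046875, 359.1099548339844), (69.4378890991211, 59.679813385009766), 81.8698959350586)
[array([ 679., -243.]), array([ 490., -217.]), array([ 468., -427.]), array([ 656., -459.])]
tcp [574.1 -38.5 181.9] shift [ 275.7    0.  -124.9]
```

Gripped (gap 21 mm). Carrying it to the bin.

```bash
python3 -m jog '[[-1,50,0,-22,0],[-1,95,0,-42,0],[-1,140,0,-60,0],[-1,185,0,-79,0],[-1,230,0,-98,0],[-1,275,0,-118,0],[-1,275,0,-118,0],[-1,275,60,-118,0],[-1,275,100,-118,0],[-1,275,134,-118,0],[-1,275,134,-118,0]]' 20
python3 -c "
from h import *
to(570,-338,48)
c=calibration('top'); a=capture('top'); save(cv2.resize(a[140:260,290:430],None,fx=4,fy=4),'t2.png')"
```

```text
t: 6.3
ee_pos: [564.1, -334.7, 40.9]
tcp_rot: [-0.587, 0.588, -0.398, 0.389]
ft_force: [-1.4, -0.5, -0.7]
finger_gap: 21.2
tcp [ 564.1 -334.7   40.9] shift [ 5.2 -7.2  4.1]
```

View pics/t2.png

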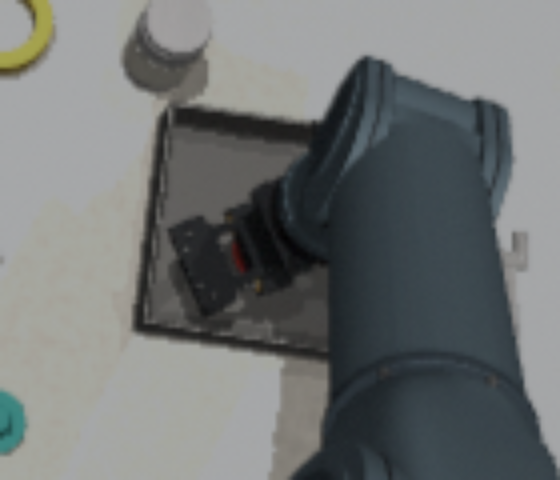

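The crop shows the red plug held inside the bin at about (240,257), clear of the walls. Releasing it and travelling to the cap.

```bash
python3 -m jog '[[0,0,0,0,0],[0,0,0,0,0],[0,0,0,0,0],[0,0,0,0,0],[0,0,-50,0,0],[0,0,-100,0,0],[0,0,-150,0,0],[0,0,-180,0,0],[0,0,-180,0,0],[0,0,-180,0,0]]'
python3 -m jog '[[1,-660,0,90,0],[1,-660,0,90,0],[1,-660,0,90,0],[1,-660,0,90,0],[1,-660,0,90,0],[1,-660,0,90,0],[1,-660,0,90,0],[1,-660,0,90,0],[1,-660,0,90,0],[1,-660,0,90,0],[1,-660,0,90,0],[1,-660,0,90,0]]'
python3 -c "
from h import *
c=calibration('top');capture('top')
for o in finder.spot_point('plug_grip','top'): print(o['confidence'],np.array(o['pixel']),ray(o['pixel'],c,40)[:2])
to(451,332)"
```

```text
t: 7.35
ee_pos: [569.1, -337.8, 228.6]
tcp_rot: [-0.587, 0.587, -0.393, 0.395]
ft_force: [-1.2, 0.2, -0.5]
finger_gap: 44.0
t: 8.55
ee_pos: [416.9, 244.3, 226.3]
tcp_rot: [-0.586, 0.588, -0.394, 0.394]
ft_force: [0.9, 0.1, -0.6]
finger_gap: 87.8
0.7 [190.6 212.9] [582.11760725 121.90398863]
0.69 [201.9 358. ] [ 564.43555217 -336.7562763 ]
0.68 [241.9 286.4] [ 429.88521205 -114.6573144 ]
0.66 [257.6 251.7] [377.67557142  -9.67290368]
0.58 [152.4 249.8] [712.97371904  10.3880844 ]
tcp [414.9 250.  226.8] shift [-61.5   0.2  65.1]
```

```bash
python3 -m jog '[[1,-35,0,0,0],[1,-62,0,0,0],[1,-62,0,0,0],[1,-62,0,0,0],[1,-62,0,0,0],[1,-62,0,0,0]]'
python3 -c "
from h import *
c=calibration('wrist');a=capture('wrist'); save(cv2.resize(a,(768,576)),'w3.png'); to(451,332,43)
for l,z in [('cap_grip',43),('cap',0)]:
  for o in finder.spot_point(l,'wrist'): print(l,o['confidence'],np.array(o['pixel']),ray(o['pixel'],c,z)[:2])
"
```

```text
t: 9.25
ee_pos: [395.7, 299.2, 227.3]
tcp_rot: [-0.586, 0.587, -0.395, 0.395]
ft_force: [-0.2, 0.1, -0.1]
finger_gap: 88.3
tcp [395.6 299.4 227.4] shift [ -9.4 184.4  63.7]
cap_grip 0.55 [ 99.8 238.9] [451.46945804 337.80099424]
cap 0.65 [103.2 238.7] [447.05275183 338.29291465]
```

View pics/w3.png

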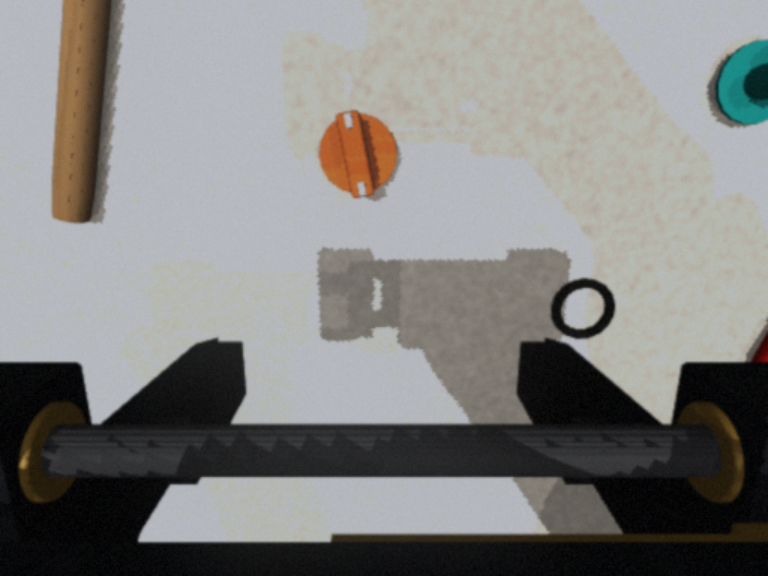

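The view shows the orange cap at (357,154), upright, with bar end ticks at (348,120) and (361,188). The gasket at (583,307) is clear of it.

```bash
python3 - <<'E'
from h import *
c=calibration('wrist'); f=lambda x,y,z: ray((y/1.5,x/1.5),c,z)[:2]
A,B=f(348,120,56),f(361,188,56); d=A-B; m=(A+B)/2; print(m,np.linalg.norm(d),'bar',np.degrees(np.arctan2(d[1],d[0])))
p,M,s=pose(); print('toolz',np.degrees(np.arctan2(M[1,2],M[0,2])),'q7',s['joint_positions']); to(*m,44)
E
```

```text
[448.27788676 339.25551076] 39.773971897323285 bar 32.55601991549511
toolz 22.205628837157832 q7 [-0.36643289  0.3450643  -0.45081036  1.94101312  0.19002656  0.89682749
 -2.09661598]
tcp [395.5 299.8 227.6] shift [-16.6 183.6  63.8]
```

```bash
python3 -m jog '[[1,-16,0,40,-5],[1,-16.5,0,64,-10],[1,-16.5,0,64,-10.4],[1,-16.5,50,64,-10.4],[1,-16.5,100,64,-10.4],[1,-16.5,130,64,-10.4],[1,-16.5,130,64,-10.4]]'
python3 -c "
from h import *
c=calibration('wrist');a=capture('wrist'); save(cv2.resize(a,(768,576)),'w4.png'); to(448.3,339.3,39); p,M,s=pose();print('toolz',np.degrees(np.arctan2(M[1,2],M[0,2])),s['joint_positions'])"
```

```text
t: 10.1
ee_pos: [445.3, 337.3, 93.9]
tcp_rot: [-0.618, 0.623, -0.34, 0.338]
ft_force: [-0.3, 0.1, 0.5]
finger_gap: 88.6
tcp [446.8 338.8  96.6] shift [ 0.4 57.5  1.8]
toolz 32.64643642234899 [-0.43146618  0.64092035 -0.39498175  1.85852379  0.357384    0.71654551
 -2.03043627]
```

View pics/w4.png

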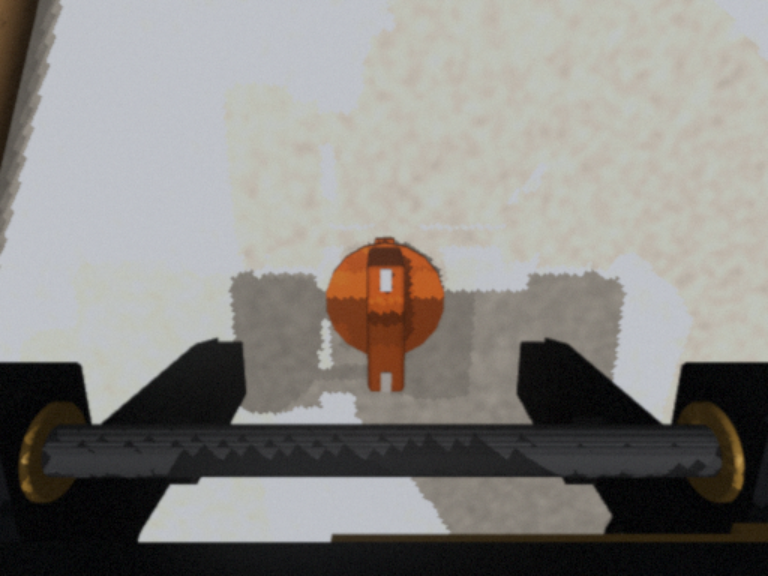

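The cap is aligned between the jaws: bar vertical in view, ticks at (386,280) and (386,383).

```bash
python3 - <<'E'
from h import *
c=calibration('wrist'); f=lambda x,y,z: ray((y/1.5,x/1.5),c,z)[:2]
A,B=f(386,280,56),f(386,382,56); d=A-B; m=(A+B)/2; print(m,np.linalg.norm(d),'bar',np.degrees(np.arctan2(d[1],d[0])))
to(*m,39)
E
```

```text
[448.9635934  339.04189269] 40.67986708494504 bar 32.7769893458731
tcp [446.8 338.8  96.6] shift [ 1.  57.5  2.2]
```

```bash
python3 -m jog '[[1,0.5,30,2,0],[1,0.5,57,2,0],[1,0.5,57,2,0],[-1,0.5,57,2,0],[-1,0.5,57,2,0],[-1,0.5,57,2,0],[-1,0.5,57,2,0],[-1,0.5,57,2,0],[-1,0.5,57,2,0],[-1,0.5,57,2,0],[-1,0.5,57,2,0],[-1,0.5,57,2,0]]' 30
python3 -c "
from h import *
capture('wrist'); to(448.9,339,39);to(448.9,339,39);p,M,s=pose();print(s['finger_gap'])"
```

```text
t: 11.35
ee_pos: [450.0, 340.8, 40.6]
tcp_rot: [-0.62, 0.621, -0.339, 0.339]
ft_force: [0.4, 1.1, -0.3]
finger_gap: 18.1
tcp [450.1 340.6  40.6] shift [ 0.8  1.6 -1.9]
tcp [450.1 340.6  40.6] shift [ 0.8  1.6 -1.9]
14.56950881168692
```

```bash
python3 -m jog '[[-1,0,-45,0,0],[-1,0,-90,0,0],[-1,0,-135,0,0],[-1,0,-160,0,0],[-1,45,-160,-12,0],[-1,90,-160,-24,0],[-1,135,-160,-35,0],[-1,180,-160,-46,0],[-1,225,-160,-57,0],[-1,270,-160,-68,2.4],[-1,315,-160,-79,2.4],[-1,345,-160,-87,2.4]]' 30
python3 -c "
from h import *
to(576.6,-36); p,M,s=pose();print('toolz',np.degrees(np.arctan2(M[1,2],M[0,2])),s['joint_positions'],s['finger_gap'])"
```

```text
t: 12.6
ee_pos: [563.6, -0.8, 200.5]
tcp_rot: [-0.612, 0.613, -0.353, 0.353]
ft_force: [0.5, 0.2, -1.3]
finger_gap: 13.7
tcp [563.6  -0.8 200.5] shift [37.   0.1 -6.4]
toolz 30.07299924826473 [ 0.20812732  0.48250713 -0.37637833  1.80027974  0.22128358  0.90047115
 -1.31348867] 13.696142691080652
```

```bash
python3 -m jog '[[-1,37,0,-6.5,0],[-1,37,15,-6.5,0],[-1,37,30,-6.5,0],[-1,37,30,-6.5,0],[-1,37,30,-6.5,0],[-1,37,30,-6.5,0]]'
python3 -c "
from h import *
c=calibration('wrist');a=capture('wrist'); save(cv2.resize(a[100:388],(1024,576),interpolation=cv2.INTER_CUBIC)[:,112:912],'w5.png'); to(576.6,-36,124); p,M,s=pose();print('toolz',np.degrees(np.arctan2(M[1,2],M[0,2])))
print(a.shape)"
```

```text
t: 13.2
ee_pos: [576.3, -30.5, 171.1]
tcp_rot: [0.614, -0.613, 0.351, -0.351]
ft_force: [-0.1, -0.2, 0.2]
finger_gap: 13.8
tcp [576.4 -30.8 171.3] shift [ 4.6 47.3 -2.5]
toolz 30.37113441938604
(384, 512, 3)
```

View pics/w5.png

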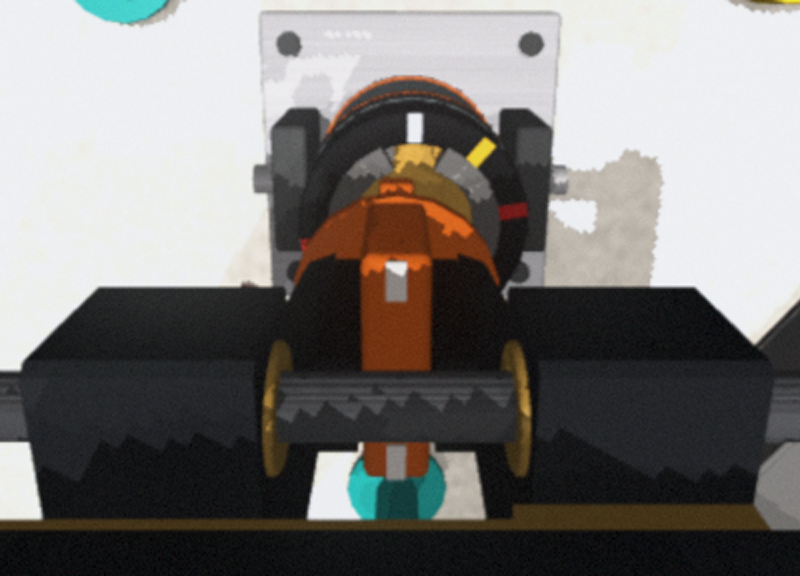

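The crop shows the cap held just left of the mouth axis: bar ticks at (397,280) and (397,460), far white mark at (415,128), yellow at (482,153), red at (512,211).

```bash
python3 - <<'E'
from h import *
c=calibration('wrist'); f=lambda x,y,z: ray((100+y/2.028,(x+112)/2),c,z)[:2]
P=[f(415,128,100),f(482,153,100),f(512,211,100)]
for a0 in (29.5,30.2,31): print(a0,[np.round(P[i]-32.5*np.array([np.cos(np.radians(a0-40*i)),np.sin(np.radians(a0-40*i))]),1) for i in range(3)])
d=P[0]-P[2]; a=np.degrees(np.arctan2(d[1],d[0])); print('chord',np.linalg.norm(d),65*np.sin(np.radians(40)),'slot angle',a-50) 
for z in(185,187):
  A,B=f(397,280,z),f(397,460,z); d=A-B; print(z,(A+B)/2,np.linalg.norm(d),np.degrees(np.arctan2(d[1],d[0])))
p,M,s=pose(); print(p, np.degrees(np.arctan2(M[1,2],M[0,2])))
E
```

```text
29.5 [array([576.1, -36.3]), array([576.3, -36.8]), array([576.4, -36.2])]
30.2 [array([576.3, -36.7]), array([576.2, -37.2]), array([576.1, -36.5])]
31 [array([576.5, -37.1]), array([576.2, -37.6]), array([575.7, -36.8])]
chord 41.62562724659597 41.78119462962505 slot angle 29.914285978124454
185 [572.77255028 -32.14674855] 40.61664319298999 30.364445491861638
187 [573.83819546 -31.51877099] 39.931140565751306 30.364445491861662
[576.42299108 -30.77160713 171.26526378] 30.37113441938604
```

```bash
python3 -m jog '[[-1,5,0,-0.5,-0.3],[-1,5,0,-0.5,-0.3],[-1,5,13,-0.5,-0.3],[-1,5,26,-0.5,-0.3],[-1,5,26,-0.5,-0.3],[-1,5,26,-0.5,-0.3],[-1,5,26,-0.5,-0.3]]'
python3 -c "
from h import *
c=calibration('wrist');a=capture('wrist'); save(cv2.resize(a[120:384,106:406],None,fx=2,fy=2,interpolation=cv2.INTER_CUBIC),'w6.png'); to(576.6,-36,124);to(576.6,-36,124)"
```

```text
t: 13.95
ee_pos: [578.4, -36.3, 144.8]
tcp_rot: [0.614, -0.614, 0.35, -0.35]
ft_force: [-0.3, 0.2, -0.8]
finger_gap: 13.7
tcp [578.5 -36.3 145. ] shift [-1.3 21.  -1.5]
tcp [578.5 -36.3 145. ] shift [-1.3 21.  -1.5]
```

View pics/w6.png

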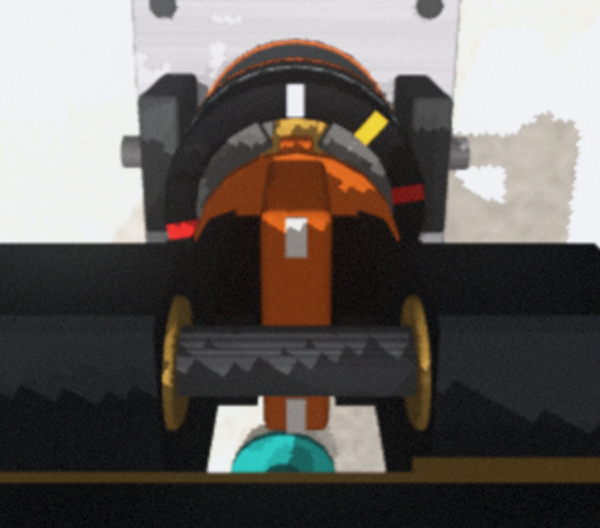

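White mark at (295,100) and bar ticks at (297,238) and (297,412): the cap is aligned laterally, with its far lug at (296,145) over the slot. Checking the along-bar position.

```bash
python3 - <<'E'
from h import *
c=calibration('wrist'); f=lambda x,y,z: ray((120+y/2,106+x/2),c,z)[:2]
p,M,s=pose(); T=np.c_[M[:2,0],M[:2,2]]
P=[f(295,100,100),f(371,127,100),f(408,192,100),f(181,230,100)]
C=[P[i]-32.5*np.array([np.cos(np.radians(30-k)),np.sin(np.radians(30-k))]) for i,k in enumerate((0,40,80,-100))]
print('lamp from tcp (x,z tool)',[np.round(T.T@(q-p[:2]),1) for q in C])
for z in(159,161,163):
  A,B=f(297,238,z),f(297,412,z); print(z,T.T@((A+B)/2-p[:2]),np.linalg.norm(A-B))
# flange far edge top (z = top-35) at row 156 col 296 ; lug tip
for z in(124,126): print('flange far',T.T@(f(296,155,z)-p[:2])-[0,26])
E
```

```text
lamp from tcp (x,z tool) [array([-1.5, -1.8]), array([-1.2, -1.6]), array([-1. , -1.5]), array([-2.2, -2.5])]
159 [-0.69571342 -3.62364841] 39.717027905537144
161 [-0.69888861 -2.38582479] 39.04476775044532
163 [-0.7020638  -1.14800117] 38.3725075953534
flange far [-0.8844031  -3.68035292]
flange far [-0.88438873 -3.06417076]
```

```bash
python3 -m jog '[[-1,-0.5,0,0.7,0],[-1,-0.5,3,0.7,0],[-1,-0.5,6,0.7,0],[-1,-0.5,9,0.7,0],[-1,-0.5,12,0.7,0],[-1,-0.5,12,0.7,0]]'
```

```text
t: 14.6
ee_pos: [578.2, -35.6, 132.1]
tcp_rot: [-0.614, 0.614, -0.351, 0.35]
ft_force: [-0.4, 0.9, -0.5]
finger_gap: 13.5
```

No resistance with the spigot 8 mm in; continuing.

```bash
python3 -m jog '[[-1,0,3,0,0],[-1,0,6,0,0],[-1,0,6,0,0],[-1,0,6,0,0]]'; python3 -m jog '[[-1,0,1.5,0,0],[-1,0,3,0,0],[-1,0,3,0,0]]'
```

```text
t: 15.0
ee_pos: [578.6, -35.6, 126.6]
tcp_rot: [-0.614, 0.614, -0.351, 0.35]
ft_force: [1.0, -0.1, -1.1]
finger_gap: 13.7
t: 15.3
ee_pos: [578.8, -35.6, 124.5]
tcp_rot: [-0.614, 0.614, -0.35, 0.351]
ft_force: [-2.6, -0.3, 6.8]
finger_gap: 13.7
```

Seated: 7 N axial at TCP z 124.5, which is the expected height with the flange on the rim. Now turning half-way, compensating for the cap's 2.5 mm offset from the TCP.

```bash
python3 -c "
from h import *
p,M,s=pose();print('toolz',np.degrees(np.arctan2(M[1,2],M[0,2])),s['joint_positions'])"
python3 -m jog '[[-1,0.2,-0.5,-0.1,5],[-1,0.4,-0.5,-0.2,10],[-1,0.6,-0.5,-0.3,15],[-1,0.8,-0.5,-0.4,20],[-1,0.8,-0.5,-0.4,20],[-1,0.8,-0.5,-0.4,20]]' 40
python3 -c "
from h import *
p,M,s=pose();print('toolz',np.degrees(np.arctan2(M[1,2],M[0,2])),s['joint_positions'],s['ft_torque'])"
```

```text
toolz 30.569477009272212 [ 0.23311749  0.6102287  -0.33554073  1.80442855  0.27432164  0.77226844
 -1.28135938]
t: 15.9
ee_pos: [579.0, -36.4, 124.6]
tcp_rot: [0.545, -0.544, 0.451, -0.451]
ft_force: [-0.1, 0.4, 3.9]
finger_gap: 13.6
toolz 10.720959774627602 [ 0.171269    0.59921915 -0.24968979  1.80814627  0.20424721  0.75854069
 -1.56908606] [0.168857   0.07916466 0.01421463]
```

```bash
python3 -m jog '[[-1,0.2,0,-0.1,5],[-1,0.4,0,-0.2,10],[-1,0.6,0,-0.3,15],[-1,0.8,0,-0.4,20],[-1,0.8,0,-0.4,20],[-1,0.8,0,-0.4,20],[-1,0.8,0,-0.4,20]]' 40
python3 -c "
from h import *
p,M,s=pose();print('toolz',np.degrees(np.arctan2(M[1,2],M[0,2])),s['ft_torque'])
c=calibration('wrist');a=capture('wrist'); save(cv2.resize(a[120:384,106:406],None,fx=2,fy=2,interpolation=cv2.INTER_CUBIC),'w7.png')"
```

```text
t: 16.6
ee_pos: [579.0, -37.3, 124.6]
tcp_rot: [-0.458, 0.457, -0.539, 0.539]
ft_force: [0.8, 0.3, 4.1]
finger_gap: 14.0
toolz -9.290625098988892 [ 0.21636144 -0.12307604  0.12461894]
```

View pics/w7.png

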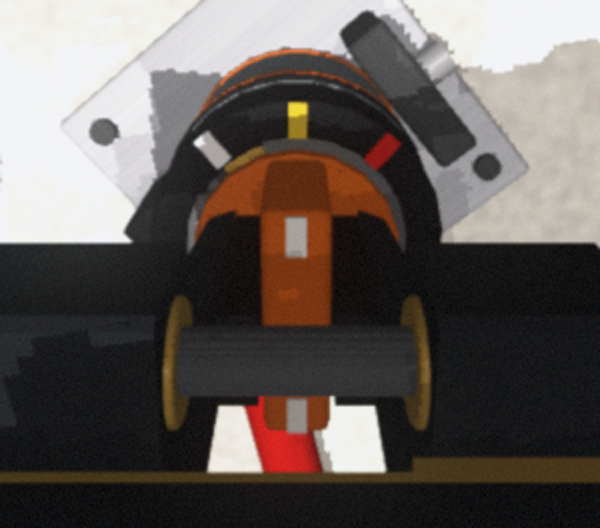

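The bar tick at (296,238) lines up with the yellow mark at (297,120), and the 0.12 N·m spring moment is felt. I'll do a final check of the plug and bystanders, then hand in.

```bash
python3 -m jog '[[-1,0,0,0,0],[-1,0,0,0,0],[-1,0,0,0,0]]' 40
python3 -c "
from h import *
c=calibration('top');a=capture('top')
for l in ['plug_grip','jar','grease_can','tape_roll','gasket','screwdriver']:
  for o in finder.spot_point(l,'top'):
    x=np.array(o['pixel']).astype(int); print(l,round(o['confidence'],2),x,a[x[0],x[1]],np.round(ray(o['pixel'],c,40 if l[0]=='p' else 0)[:2]))
p,M,s=pose();print('toolz',np.degrees(np.arctan2(M[1,2],M[0,2])),s['ft_torque'],s['finger_gap'])
job_done()"
```

```text
t: 16.95
ee_pos: [579.0, -37.3, 124.5]
tcp_rot: [-0.458, 0.457, -0.539, 0.539]
ft_force: [1.2, 0.6, 5.3]
finger_gap: 13.4
plug_grip 0.7 [189 214] [ 67 145 140] [586. 116.]
plug_grip 0.52 [200 360] [157  48  45] [ 568. -344.]
plug_grip 0.52 [150 251] [46 53 57] [718.   6.]
plug_grip 0.31 [246 212] [54 55 52] [405. 114.]
jar 0.71 [149 184] [98 99 96] [726. 231.]
grease_can 0.91 [153 326] [68 66 66] [ 731. -244.]
tape_roll 0.78 [147 291] [164 166 167] [ 750. -127.]
gasket 0.54 [251 209] [153 154 155] [394. 126.]
screwdriver 0.58 [258 252] [160 155 148] [377. -11.]
toolz -9.373089417380326 [ 0.18603324 -0.17346663  0.12096262] 13.64012491820021
the job is handed in; nothing more can be done
```

I put the red plug in the returns bin, then seated the cap with its lugs in the slots and turned it 40° clockwise. I handed the job in at about 17 s, still gripping the cap at 40 N.

**Last checks:**
- **Cap:** the bar lines up with the yellow mark in the wrist view. The tool had turned about 39.9°. The TCP was at 124.5 mm, which is the expected height with the flange on the rim, with about 5 N of axial contact. The spring moment of about 0.12 N·m fits the half-way position, but I couldn't read the ring angle directly.
- **Plug:** a red patch shows in the bin near (568, -344) mm.
- **Bystanders:** the jar, grease can, tape roll, gasket and screwdriver were re-detected within about 16 mm of their first positions, which I take to be detector scatter. I did not check the hammer and wrench again, but the arm touched neither.

No check failed. The only disagreement was in the lamp's measured centre: the first estimate, taken while the arm was still settling, was about 4 mm off the later ones. I used the later ones.

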